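# Stopper the detector dewar

### The arm

A 6-joint arm with a two-finger parallel gripper is mounted at the origin on the work surface. World frame = base frame: x ahead of the robot, y to its left, z up, the work surface at z = 0. Lengths are in m, angles in rad, forces in N, time in s.
With the tool pointing down it reaches from about 0.325 to 0.9 m from the base axis. Payload 6.1 kg.
Tool frame: the origin (TCP) lies midway between the tips of the shut fingers; the grasp point (between the pads) lies 19 mm behind it (grip_point_offset is the distance from the TCP to the grasp point, in m); z points along the fingers, y is the direction in which the jaws open and shut (so a half turn about z gives the same grasp; the last joint's range is limited). The gripper opens to 85 mm and grips with 20 to 120 N. Pads are 22 mm wide; open, the fingers measure 114 mm over their backs; the gripper's body (76 mm by 85 mm) begins 54 mm behind the grasp point. The pads swing forward as they close: fully open they stand 13 mm farther back than shut.
Start: joints at [1.133, 0.22, 1.526, -0, 1.395, -0.126], TCP at [0.192, 0.595, 0.208] pointing down, gripper open.
Joint ranges: [-2.98, 2.98], [-0.91, 2.08], [0.09, 2.57], [-1.24, 4.39], [0.2, 2.65], [-2.68, 2.68]. Speed limits (rad/s): [2.57, 2.57, 3.01, 3.14, 3.14, 3.14].

### API

Orientations are given as a 3x3 rotation matrix whose columns are the frame's x, y, z axes.
In Python, from workcell import read_state, camera, sign_off, grip_point_offset gives the robot as it stands.
- The arm moves only by the tool jog_arm, never from a script. Its argument "steps" is one flat list of numbers, 7 for each row, row after row: the opening, from 0 (shut) to 1 (fully open), then the shift along the world's x, y, z in cm, then the turn, a rotation vector about the world's x, y, z in rad. A call has 1 to 8 rows; each row shifts and turns the commanded pose from where the row before left it; what a row does not reach is not made up. A row lasts 1/8 s, in which the tool goes at most 62.5 mm and 10.7 degrees, less where a joint would pass 70% of its speed; a pose out of reach is approached as far as the arm can. A call with a gripper value outside its range is refused whole. The fingers move at their own pace and stop on an object; "squeeze" is the grip in N (left out, the last holds). Time passes only in rows, so rows that do not move let the fingers close. It gives the time, the measured TCP pose, the force and the opening at its end, in the units of the state.
- read_state(): the state, without advancing time (a new reading comes with each control period).
- camera(name): name is "scene" or "side" or "wrist"; returns a dict with "image" (384x512x3 uint8, red, green, blue), "K" (3x3 intrinsics, pixels), "T" (4x4, takes a point from camera to world coordinates). Camera axes: x right, y down, z forward; pixel columns grow to the right and rows downward; lengths in m; the calibration is good to about 2 mm. A picture is of the moment at which its call begins. There is no depth.
- sign_off(): hands the job in, once; it reports no verdict.
The state is a dict: "time": time; "q": joint angles; "qvel": joint speeds; "joint_efforts": joint torques, N m; "ee_pos": TCP position; "tcp_rot": TCP orientation; "ft_force": force on the tool from outside, world axes, zero at the start; "wrist_torque": the same for the moment, N m; "finger_gap": finger opening in m.
Only numpy, scipy, OpenCV 4.12 (cv2) and the standard library are available. Lean on these libraries where they do the work, as an engineer would, in place of code of your own. Each camera call takes 0.05 s, during which the arm holds its last target. There are 200 camera calls.

### The job

The infrared detector has just been topped up. Lift the filling funnel out of the dewar's neck and stand it upright in the empty steel beaker, then seat the matching tapered stopper in the neck: let it centre itself and press it fully home, upright, with a steady push of about 15 N. The dewar sits aligned on a spring-loaded stage, so do not shove it sideways off its micrometers or press with more than about 20 N, leave the other things alone, and let go of everything at the end.

Things in the scene. Friction and masses are not known exactly. Their poses are not given: they have to be found in the camera images.
- neck_rim (a point): Centre of the mouth of the detector dewar's filling neck, about 175 mm above the table. Neck: 47 mm outside, standing 22 mm above the dewar's 70 mm lid; inside a smooth slick taper, 37 mm across at the mouth, narrowing by 12 degrees a side, 34 mm deep, with a floor. z up along its axis, x towards the dewar's window, a 43 mm round snout.
- dewar: Detector dewar: upright steel cylinder, 64 mm across, on a black XY stage with two micrometers. Origin at the centre of its underside, 130 mm below neck_rim; same axes. It moves with the stage's carriages. The contact forces on the neck's tapered wall add up to about 2.4 to 2.8 times the downward push on the stopper.
- slide_x (a joint): Stage carriage along the dewar's x axis, m. 0 = against its micrometer, where it belongs. A spring (3 N at 0, plus 0.5 N per mm) holds it there: pushed with more than 3 N towards the dewar's -x it gives way, up to 6 mm, and springs back when let go. Rigid towards +x and downwards.
- slide_y (a joint): The other carriage, along the dewar's y axis, m: same spring; it gives way towards the dewar's -y and is rigid towards +y.
- funnel_band (a point): Centre of the cylindrical top band of the steel funnel (band 56 mm outside, 22 mm tall, open top 11 mm above this point). Below it a 45 degree cone, 19 mm tall, and a stem 18 mm across, 20 mm long, its tip 50 mm below this point. It stands loosely in the neck, cone on the mouth, this point about 20 mm above neck_rim. 90 g.
- beaker_rim (a point): Centre of the mouth of the empty steel beaker: 75 mm tall, 46 mm outside (49 mm at the rim), 40 mm inside, 160 g, loose, upright on the table. z up. The funnel goes in stem first until its cone rests on the rim; funnel_band is then about 19 mm above this point.
- stopper_knob (a point): Middle of the knob (22 mm across, 32 mm tall, flat top) of the dewar's white stopper, 60 to 100 g, upright on the table. Below the knob a smooth solid taper, 12 degrees a side, 38 mm long, 41 mm across at its top, 25 mm at the foot, which is 54 mm below this point. Seated, the foot is about 28 mm inside the neck and this point about 26 mm above neck_rim. z up.
- flask_stopper_mid (a point): Middle of a larger white stopper of another flask (62 mm tall, foot 44 mm, 61 mm at its widest, knob 28 mm). It does not fit the neck; leave it.
- lens_post: A lens in a black ring on a steel pedestal post with a fork foot, 115 mm tall, off the dewar's window; origin under the post. Leave it.
- hex_driver: A black-handled driver, 170 mm long, lying on the table; leave it. Origin at the underside of its middle.
Not all that is in view belongs to the job. Leave any green or orange look-alike of the part that bears beaker_rim alone.

How it is judged:
On the way, in this order (a step that is already met when the one before it is completed fails the run):
1. the funnel stands upright in the beaker and is let go (horizontal distance between funnel_band and beaker_rim below 0.008 m and z of funnel_band in the frame of beaker_rim below 0.023 m and angle between funnel_band's own z axis and vertical below 0.14 rad and angle between beaker_rim's own z axis and vertical below 0.08 rad and contact force between the fingers and funnel below 0.2 N), for 0.3 s.
2. the stopper, centred and upright in the neck, is pressed home (wall contact forces adding up to at least 26 N, a push of about 10 N) (horizontal distance between stopper_knob and neck_rim below 0.003 m and angle between stopper_knob's own z axis and vertical below 0.05 rad and z of stopper_knob in the frame of neck_rim below 0.0275 m and contact force between stopper and dewar above 26 N), for 0.3 s.
At the end, for the whole second after the job is handed in: Funnel in the upright beaker: within 8 mm of its axis and 8 degrees of upright, band middle at most 23 mm above the rim. Stopper in the neck: knob middle at most 27.5 mm above the mouth, within 3 mm of its axis, 3 degrees of upright. Both carriages within 0.8 mm of 0. All at rest (horizontal distance between funnel_band and beaker_rim below 0.008 m and z of funnel_band in the frame of beaker_rim below 0.023 m and angle between funnel_band's own z axis and vertical below 0.14 rad and angle between beaker_rim's own z axis and vertical below 0.08 rad and horizontal distance between stopper_knob and neck_rim below 0.003 m and angle between stopper_knob's own z axis and vertical below 0.05 rad and z of stopper_knob in the frame of neck_rim below 0.0275 m and value of joint each of slide_x, slide_y below 0.0008 m and linear speed of stopper below 0.01 m/s and linear speed of funnel below 0.02 m/s); the robot touches nothing.
It fails at once if the stage is shoved more than 1.5 mm off a micrometer (value of joint any of slide_x, slide_y above 0.0015 m).
It fails at once if the stopper is wedged too hard into the dewar (wall contact forces adding up to more than 54 N, a push of about 20 N or more) (contact force between stopper and dewar above 54 N).
It fails at once if another thing is shifted by more than 15 mm (distance of any of flask_stopper_mid, lens_post, hex_driver from where it was at the start of the episode above 0.015 m).
It also fails if it takes over 72 s, if anything falls off the work surface, if the arm or the gripper's body presses on something with over 40 N, if the wrist force passes 120 N, or if a joint passes its speed limit or range.

## Working session

There is one attempt and no reset: what is moved stays moved. The work goes in short steps, Python scripts to look and compute and a tool call to move; the robot and the scene stay as the last step left them, time stands still between calls to the robot, and variables do not carry over. Pictures are saved under pics/ and viewed, about 8 in all and at most 12, crops included, and the job is handed in when it is done.

Besides the shell and the picture viewer there is one more tool, called as name(argument=value, ...) on one line, values as JSON. jog_arm: Moves the arm, as the interface text tells. Its arguments: {"type":"object","properties":{"steps":{"type":"array","items":{"type":"number"}},"squeeze":{"type":"number"}},"required":["steps"]}

```bash
mkdir -p pics; cat > h.py <<'E'
import numpy as np,cv2
from workcell import read_state,camera,sign_off,grip_point_offset
def snap(n,f):
    c=camera(n); np.savez('pics/'+f+'.npz',**{k:c[k] for k in('image','K','T')}); cv2.imwrite('pics/'+f+'.png',c['image'][:,:,::-1]); return c
def load(f): return dict(np.load('pics/'+f+'.npz'))
def ray(c,uv):
    d=np.linalg.inv(c['K'])@[uv[0],uv[1],1]; d=c['T'][:3,:3]@d; return c['T'][:3,3],d/np.linalg.norm(d)
def onz(c,uv,z):
    o,d=ray(c,uv); return o+d*(z-o[2])/d[2]
def tri(*cu):
    A=np.zeros((3,3));b=np.zeros(3);R=[]
    for c,uv in cu:
        o,d=ray(c,uv);P=np.eye(3)-np.outer(d,d);A+=P;b+=P@o;R.append((o,P))
    p=np.linalg.solve(A,b); return p,[float(np.linalg.norm(P@(p-o))) for o,P in R]
def proj(c,p):
    q=np.linalg.inv(c['T'])@np.append(p,1); q=c['K']@q[:3]; return q[:2]/q[2]
E
python3 - <<'E'
from h import *
a=snap('scene','s0');b=snap('side','d0');w=snap('wrist','w0')
for c in(a,b,w): print(c['K'][0,0],c['T'].round(3).tolist())
s=read_state();print(s['time'],s['ee_pos'],s['tcp_rot'],s['ft_force'],grip_point_offset)
I=np.hstack([x['image'][:,:,::-1] for x in(a,b)]);
E
```

```text
432.51094054978154 [[0.218, 0.686, -0.694, 1.347], [0.976, -0.138, 0.17, -0.213], [0.021, -0.715, -0.699, 0.976], [0.0, 0.0, 0.0, 1.0]]
460.2829999737756 [[-1.0, 0.013, 0.01, 0.499], [0.004, 0.796, -0.605, 0.624], [-0.015, -0.605, -0.796, 0.94], [0.0, 0.0, 0.0, 1.0]]
268.62346654147115 [[0.307, 0.904, 0.299, 0.113], [0.952, -0.291, -0.098, 0.62], [-0.001, 0.314, -0.949, 0.373], [0.0, 0.0, 0.0, 1.0]]
0.15 [0.19149838 0.59440482 0.20701472] [[-9.51790910e-01  3.06746853e-01 -6.57620286e-04]
 [ 3.06747498e-01  9.51789877e-01 -1.41526935e-03]
 [ 1.91786913e-04 -1.54876388e-03 -9.99998782e-01]] [-1.0353012   1.19130496  0.17141794] 0.0187
```

View pics/s0.png

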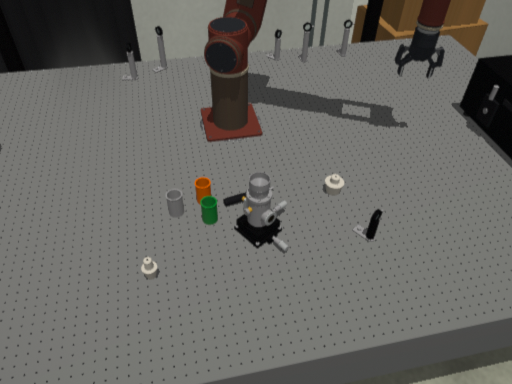

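View pics/d0.png

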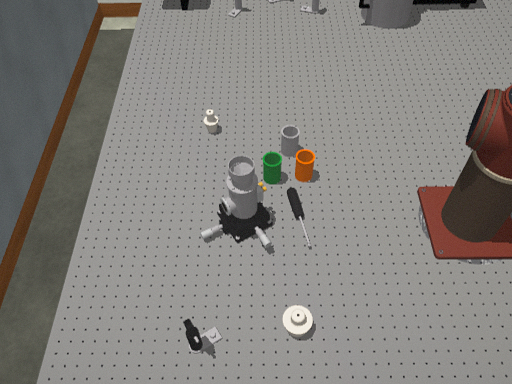

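The scene view shows the funnel in the dewar at (260,182), with the grey beaker at (175,203) and green (209,210) and orange (203,190) look-alikes. The small white stopper is at (150,267) and the larger one at (334,184). In the side view the funnel is at (242,166), the grey beaker at (290,138), the small stopper at (210,122) and the large one at (297,321). The grey beaker is the steel one, and the smaller, slimmer stopper fits the neck. I'll confirm both in an enlarged crop.

```bash
python3 - <<'E'
from h import *
a=load('s0')['image'][:,:,::-1];b=load('d0')['image'][:,:,::-1]
z=lambda I,x,y,w,h:cv2.resize(I[y:y+h,x:x+w],(400,300),interpolation=cv2.INTER_CUBIC)
cv2.imwrite('pics/c1.png',np.vstack([np.hstack([z(a,130,170,80,60),z(a,220,165,80,60)]),np.hstack([z(b,180,100,80,60),z(b,215,145,120,90)])]))
cv2.imwrite('pics/c2.png',np.vstack([np.hstack([z(a,130,235,60,45),z(b,265,115,60,45)])]))
E
```

```text
(no output)
```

View pics/c1.png

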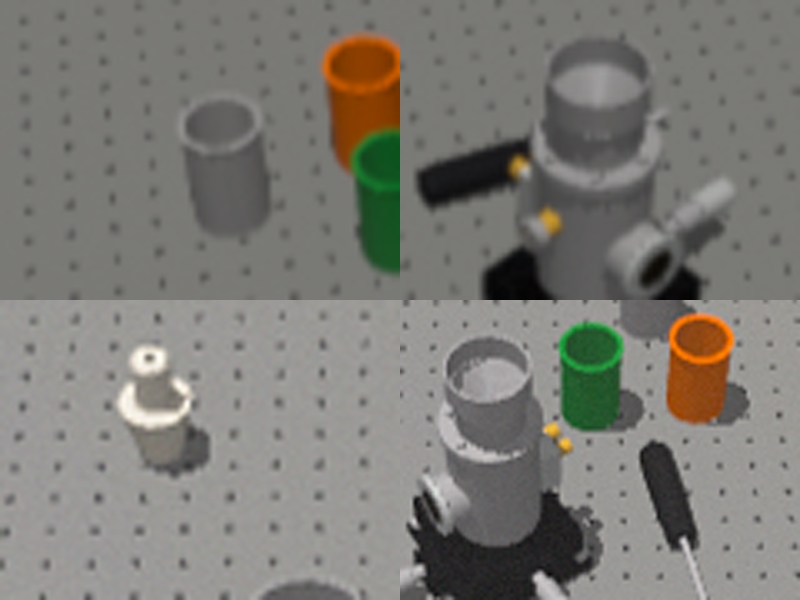

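View pics/c2.png

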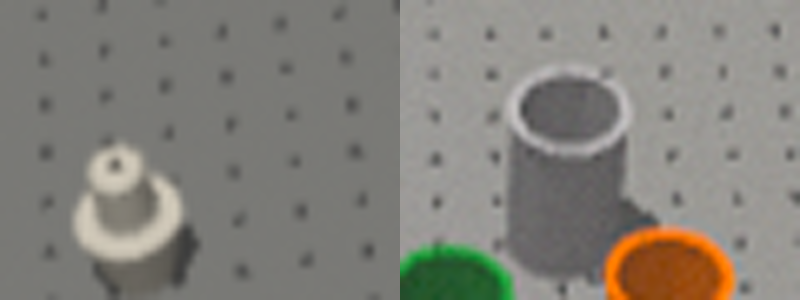

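The crops confirm it: the plain grey beaker is the steel one, and the small slim-knobbed stopper (knob narrower, taper to 25 mm) is the dewar's. Now triangulating the rims.

```bash
python3 - <<'E'
from h import *
a=load('s0');b=load('d0')
f=lambda x,y,s,ox,oy:((x+.5)/s-.5+ox,(y+.5)/s-.5+oy)
P={'funnel_top(exp z .206)':(f(198,72,5,220,165),f(89,71,10/3,215,145)),
'beaker_rim(.075)':(f(220.5,124,5,130,170),f(169.5,109,20/3,265,115)),
'knob_top(.070)':(f(115,167,20/3,130,235),f(149,59,5,180,100))}
for k,(u,v) in P.items():
    p,r=tri((a,u),(b,v)); print(k,p.round(4),np.round(r,4),np.hypot(*p[:2]).round(3))
# others, on table-ish heights
for n,u,z in[('green',(209,202),.075),('orange',(203,184),.075),('lens',(375,213),.11),('bigst',(335,178),.062)]: print(n,onz(a,u,z).round(3))
print('driver',onz(b,(290,191),.01),onz(b,(309,244),.01),'snout side',onz(b,(225,205),.13), onz(a,(266,216),.13),'mic tips',onz(b,(203,234),.03),onz(b,(268,243),.03))
E
```

```text
funnel_top(exp z .206) [ 0.541  -0.0115  0.2006] [0.0003 0.0003] 0.541
beaker_rim(.075) [ 0.4227 -0.2393  0.073 ] [0.0005 0.0005] 0.486
knob_top(.070) [ 0.6405 -0.3257  0.0671] [0.0002 0.0002] 0.719
green [ 0.476 -0.142  0.075]
orange [ 0.398 -0.149  0.075]
lens [0.641 0.292 0.11 ]
bigst [0.438 0.258 0.062]
driver [ 0.42688022 -0.08883892  0.01      ] [0.38985526 0.06794945 0.01      ] snout side [0.57891156 0.03920856 0.13      ] [ 0.60987506 -0.00718631  0.13      ] mic tips [0.63700259 0.04962514 0.03      ] [0.48589196 0.07600394 0.03      ]
```

Heights are 2–5 mm low against the stated sizes, which is acceptable for an approach. Moving above the funnel for a closer measurement.

jog_arm(steps=[1,0,0,5.5,0,0,0,1,0,0,5.8,0,0,0,1,2.9,-5,0,0,0,0,1,2.9,-5,0,0,0,0,1,2.9,-5,0,0,0,0,1,2.9,-5,0,0,0,0,1,2.9,-5,0,0,0,0,1,2.9,-5,0,0,0,0])

```text
time: 1.15
ee_pos: [0.3662, 0.2931, 0.3208]
tcp_rot: [[-0.952, 0.306, 0.0], [0.306, 0.952, 0.0], [-0.0, 0.0, -1.0]]
ft_force: [0.5, 0.7, -0.2]
finger_gap: 0.0854
```

jog_arm(steps=[1,2.9,-5,0,0,0,0,1,2.9,-5,0,0,0,0,1,2.9,-5,0,0,0,0,1,2.9,-5,0,0,0,0,1,2.9,-5,0,0,0,0,1,3,-5.5,0,0,0,0,1,0,0,0,0,0,0])

```text
time: 2.02
ee_pos: [0.5414, -0.0138, 0.3196]
tcp_rot: [[-0.95, 0.312, -0.002], [0.312, 0.95, -0.001], [0.002, -0.001, -1.0]]
ft_force: [0.1, -0.1, -0.5]
finger_gap: 0.085
```

```bash
python3 - <<'E'
from h import *
w=snap('wrist','w1');s=read_state();print(s['time'],s['ee_pos'],s['ft_force'],s['q'],w['T'].round(3).tolist(),proj(w,[.541,-.0115,.206]))
cv2.imwrite('pics/w1b.png',cv2.resize(w['image'][:,:,::-1],(800,600),interpolation=cv2.INTER_CUBIC))
E
```

```text
2.075 [ 0.54072346 -0.01171908  0.31984401] [-0.67124311  0.69816062 -0.08836721] [-1.67600963e-01 -3.03257559e-02  1.58828958e+00  1.32160573e-04
  1.58571518e+00 -1.42293996e+00] [[0.312, 0.902, 0.297, 0.464], [0.95, -0.296, -0.098, 0.012], [-0.001, 0.313, -0.95, 0.486], [0.0, 0.0, 0.0, 1.0]] [256.25356721 178.98852076]
```

View pics/w1b.png

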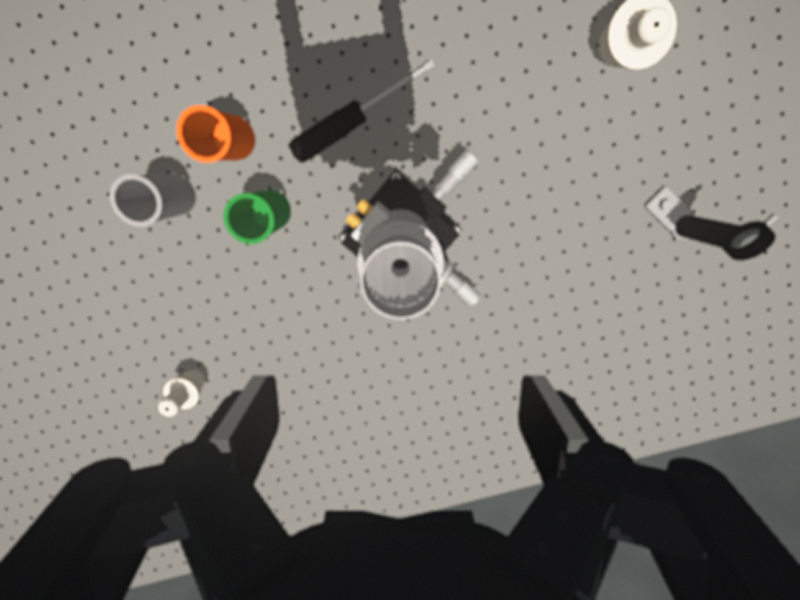

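The wrist view shows the funnel rim centred at (256,179) in native pixels, against a prediction of (256,179). It also shows the steel beaker rim near (87,128), the stopper knob near (107,261), and green and orange beside it. Next is a three-view combination.

```bash
python3 - <<'E'
from h import *
a=load('s0');b=load('d0');w=load('w1')
f=lambda x,y,s,ox=0,oy=0:((x+.5)/s-.5+ox,(y+.5)/s-.5+oy)
P={'funnel_top':(f(198,72,5,220,165),f(89,71,10/3,215,145),f(400.5,279.5,1.5625)),
'beaker':(f(220.5,124,5,130,170),f(169.5,109,20/3,265,115),f(136.5,200.5,1.5625)),
'knob_top':(f(115,167,20/3,130,235),f(149,59,5,180,100),f(168,408,1.5625))}
for (k,(u,v,x)),z in zip(P.items(),(.206,.075,.07)):
    print(k,*[np.round(q,4) for q in tri((a,u),(b,v),(w,x))],'w-only',onz(w,x,z).round(4),onz(a,u,z).round(4),onz(b,v,z).round(4))
s=tri((a,(271,217.6)),(b,(224.9,205)));print('snout',s)
E
```

```text
funnel_top [ 0.5415 -0.0116  0.2009] [0.0004 0.0006 0.0006] w-only [ 0.5407 -0.0115  0.206 ] [ 0.5463 -0.013   0.206 ] [ 0.5409 -0.0065  0.206 ]
beaker [ 0.4226 -0.2396  0.0731] [0.0008 0.0003 0.0006] w-only [ 0.4226 -0.2391  0.075 ] [ 0.4254 -0.239   0.075 ] [ 0.4225 -0.2379  0.075 ]
knob_top [ 0.6409 -0.3255  0.0677] [0.0003 0.0005 0.0005] w-only [ 0.6405 -0.3238  0.07  ] [ 0.6426 -0.3254  0.07  ] [ 0.6401 -0.3224  0.07  ]
snout (array([0.58383295, 0.0132831 , 0.09213121]), [0.0015239377942107245, 0.0015239377942106714])
```

jog_arm(steps=[1,0,0,-5,0,0,0,1,0,0,-5,0,0,0,1,0,0,-3,0,0,0,1,0,0,-2,0,0,0,1,0,0,0,0,0,0])

```text
time: 2.7
ee_pos: [0.5387, -0.0084, 0.1691]
tcp_rot: [[-0.952, 0.305, -0.004], [0.305, 0.952, 0.001], [0.004, -0.0, -1.0]]
ft_force: [0.5, 0.1, -0.0]
finger_gap: 0.0853
```

jog_arm(steps=[0.5,0,0,0,0,0,0,0.5,0,0,0,0,0,0,0.5,0,0,0,0,0,0,0.5,0,0,0,0,0,0,0.5,0,0,0,0,0,0,0.5,0,0,0,0,0,0], squeeze=30)

```text
time: 3.45
ee_pos: [0.5414, -0.0116, 0.1734]
tcp_rot: [[-0.952, 0.307, 0.002], [0.307, 0.952, -0.003], [-0.003, -0.002, -1.0]]
ft_force: [-3.3, -4.6, 5.0]
finger_gap: 0.0551
```

jog_arm(steps=[0.5,0,0,0.5,0,0,0,0.5,0,0,0.5,0,0,0,0.5,0,0,0,0,0,0])

```text
time: 3.82
ee_pos: [0.5412, -0.0098, 0.1817]
tcp_rot: [[-0.952, 0.307, 0.001], [0.307, 0.952, 0.0], [-0.001, 0.0, -1.0]]
ft_force: [-0.4, 0.7, -0.6]
finger_gap: 0.0548
```

```bash
python3 - <<'E'
from h import *
s=read_state();print(s['time'],s['ee_pos'],s['ft_force'],s['finger_gap'],s['wrist_torque'])
b=snap('side','d1');a=snap('scene','s1')
z=lambda I,x,y,w,h:cv2.resize(I[y:y+h,x:x+w,::-1],(400,300),interpolation=cv2.INTER_CUBIC)
cv2.imwrite('pics/c3.png',np.hstack([z(a['image'],200,140,120,90),z(b['image'],190,120,120,90)]))
E
```

```text
3.825 [ 0.54117578 -0.00982152  0.18172304] [-0.3954738   0.66966585 -0.64715334] 0.054787408547781614 [0.02390763 0.02725436 0.00088041]
```

View pics/c3.png

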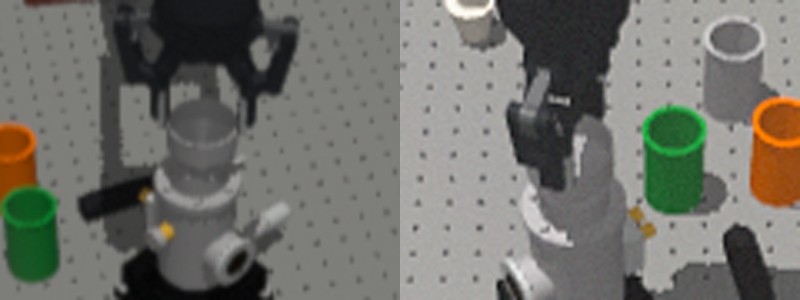

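The crops show the funnel upright between the fingers and clear of the neck, with the dewar standing as before. The force reading matches its weight. Lifting and carrying it over the beaker.

jog_arm(steps=[0.5,0,0,3.5,0,0,0,0.5,0,0,4,0,0,0,0.5,0,0,0,0,0,0,0.5,-2.37,-4.56,0,0,0,0,0.5,-2.37,-4.56,0,0,0,0,0.5,-2.37,-4.56,0,0,0,0,0.5,-2.37,-4.56,0,0,0,0,0.5,-2.36,-4.54,0,0,0,0])

```text
time: 4.92
ee_pos: [0.4208, -0.2386, 0.2544]
tcp_rot: [[-0.952, 0.307, -0.001], [0.307, 0.952, 0.001], [0.002, 0.001, -1.0]]
ft_force: [0.8, -0.9, -0.3]
finger_gap: 0.0548
```

jog_arm(steps=[0.5,0,0,-5,0,0,0,0.5,0,0,-4,0,0,0,0.5,0,0,0,0,0,0,0.5,0,0,0,0,0,0])

```text
time: 5.42
ee_pos: [0.4227, -0.238, 0.1668]
tcp_rot: [[-0.952, 0.306, 0.001], [0.306, 0.952, -0.0], [-0.001, -0.0, -1.0]]
ft_force: [-0.7, 0.2, -0.1]
finger_gap: 0.0545
```

```bash
python3 - <<'E'
from h import *
s=read_state();print(s['time'],s['ee_pos'],s['ft_force'],s['finger_gap'],s['wrist_torque'])
b=snap('side','d2');a=snap('scene','s2');w=snap('wrist','w2')
e=[read_state()['ee_pos'] for _ in range(3)];print(e)
z=lambda I,x,y,w,h:cv2.resize(I[y:y+h,x:x+w,::-1],(400,300),interpolation=cv2.INTER_CUBIC)
cv2.imwrite('pics/c4.png',np.vstack([np.hstack([z(a['image'],140,150,80,60),z(b['image'],250,85,80,60)]),np.hstack([z(w['image'],156,190,200,150),z(a['image'],220,165,80,60)])]))
E
```

```text
5.425 [ 0.42272988 -0.23796405  0.16678754] [-0.69129096  0.20674104 -0.10917055] 0.0545211989560107 [0.02320672 0.00254882 0.02205047]
[array([ 0.42351519, -0.23851235,  0.1679893 ]), array([ 0.42351519, -0.23851235,  0.1679893 ]), array([ 0.42351519, -0.23851235,  0.1679893 ])]
```

View pics/c4.png

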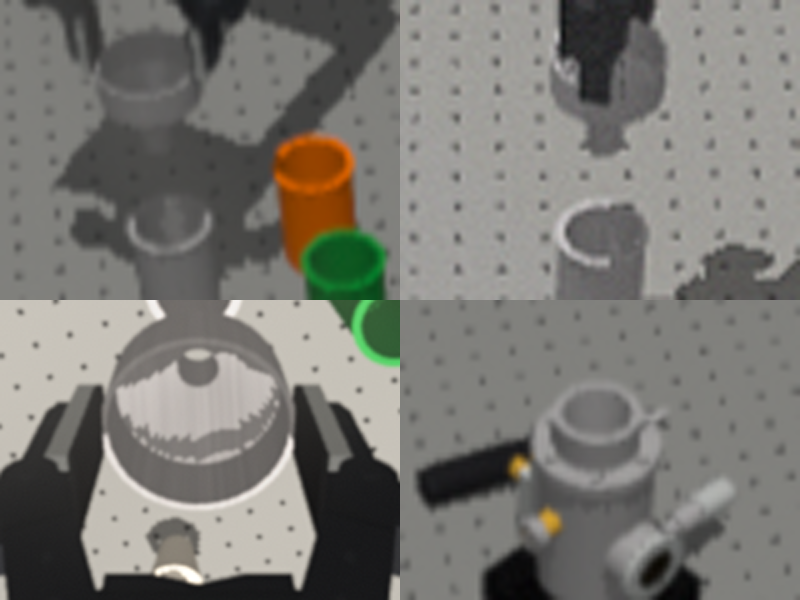

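```bash
python3 - <<'E'
from h import *
a=load('s2');b=load('d2');w=load('w2')
f=lambda x,y,s,ox=0,oy=0:((x+.5)/s-.5+ox,(y+.5)/s-.5+oy)
print('tip',tri((a,f(153,148,5,140,150)),(b,f(204,146,5,250,85))))
top=f(199,418-300,2,156,190); # rim outer ellipse in wrist: x104..294,y~338..505
for z in(.2,.203,.206): print('top from wrist',onz(w,f(199,121,2,156,190),z))
for n,c,o in(('scene',a,(140,150)),('side',b,(250,85))):
    for z in(.203,.14,.073): print(n,z,((proj(c,[.4226,-.2394,z])-o)*5).round(0))
cv2.imwrite('pics/c5.png',np.hstack([cv2.resize(b['image'][140:200,200:280,::-1],(400,300),interpolation=cv2.INTER_CUBIC)]*1))
E
```

```text
tip (array([ 0.42327275, -0.24140566,  0.13341653]), [0.0008856038412167365, 0.0008856038412166448])
top from wrist [ 0.42275786 -0.23734976  0.2       ]
top from wrist [ 0.42101575 -0.23679283  0.203     ]
top from wrist [ 0.41927364 -0.23623591  0.206     ]
scene 0.203 [140.  53.]
scene 0.14 [154. 137.]
scene 0.073 [168. 221.]
side 0.203 [211.  38.]
side 0.14 [205. 136.]
side 0.073 [200. 230.]
```

jog_arm(steps=[0.5,0,0,-4,0,0,0,0.5,0,0,-2,0,0,0,0.5,0,0,-1,0,0,0,0.5,0,0,-1,0,0,0,0.5,0,0,0,0,0,0])

```text
time: 6.2
ee_pos: [0.4224, -0.2378, 0.086]
tcp_rot: [[-0.952, 0.307, -0.0], [0.307, 0.952, -0.0], [0.0, -0.0, -1.0]]
ft_force: [-0.1, -0.2, -1.4]
finger_gap: 0.0544
```

jog_arm(steps=[0.5,0,0,-0.3,0,0,0,0.5,0,0,-0.3,0,0,0,0.5,0,0,0,0,0,0])

```text
time: 6.58
ee_pos: [0.4222, -0.2378, 0.0798]
tcp_rot: [[-0.952, 0.307, -0.0], [0.307, 0.952, 0.0], [0.0, 0.0, -1.0]]
ft_force: [-0.0, -0.5, -1.1]
finger_gap: 0.0546
```

jog_arm(steps=[0.5,0,0,-0.2,0,0,0,0.5,0,0,-0.2,0,0,0,0.5,0,0,0,0,0,0])

```text
time: 6.95
ee_pos: [0.4221, -0.2377, 0.0756]
tcp_rot: [[-0.952, 0.307, -0.0], [0.307, 0.952, 0.0], [0.0, 0.0, -1.0]]
ft_force: [0.8, -0.5, -0.9]
finger_gap: 0.0544
```

jog_arm(steps=[0.5,0,0,-0.2,0,0,0,0.5,0,0,0,0,0,0,0.5,0,0,0,0,0,0])

```text
time: 7.32
ee_pos: [0.4223, -0.2379, 0.0739]
tcp_rot: [[-0.952, 0.307, 0.0], [0.307, 0.952, -0.0], [-0.0, -0.0, -1.0]]
ft_force: [0.3, -0.5, -1.5]
finger_gap: 0.0547
```

jog_arm(steps=[0.5,0,0,-0.2,0,0,0,0.5,0,0,0,0,0,0,0.5,0,0,0,0,0,0])

```text
time: 7.7
ee_pos: [0.4229, -0.2384, 0.0727]
tcp_rot: [[-0.952, 0.307, 0.001], [0.307, 0.952, -0.001], [-0.002, -0.001, -1.0]]
ft_force: [-0.5, 0.1, 5.9]
finger_gap: 0.0545
```

Contact at 5.9 N: the cone is on the rim. Releasing slowly and rising.

jog_arm(steps=[0.75,0,0,0,0,0,0,0.85,0,0,0,0,0,0,1,0,0,0,0,0,0,1,0,0,0,0,0,0,1,0,0,3,0,0,0,1,0,0,4,0,0,0,1,0,0,5,0,0,0,1,0,0,0,0,0,0])

```text
time: 8.7
ee_pos: [0.4248, -0.2397, 0.1968]
tcp_rot: [[-0.952, 0.307, 0.007], [0.307, 0.952, -0.006], [-0.008, -0.003, -1.0]]
ft_force: [0.0, -1.0, -0.3]
finger_gap: 0.0855
```

```bash
python3 - <<'E'
from h import *
s=read_state();print(s['time'],s['ee_pos'],s['ft_force'],s['finger_gap'])
b=snap('side','d3');a=snap('scene','s3');w=snap('wrist','w3')
z=lambda I,x,y,w,h:cv2.resize(I[y:y+h,x:x+w,::-1],(400,300),interpolation=cv2.INTER_CUBIC)
cv2.imwrite('pics/c6.png',np.vstack([np.hstack([z(a['image'],140,165,80,60),z(b['image'],250,95,80,60)]),np.hstack([z(w['image'],156,90,200,150),z(b['image'],200,145,80,60)])]))
E
```

```text
8.7 [ 0.42476228 -0.23974037  0.19677998] [ 0.03969022 -1.0352187  -0.31149672] 0.08549653484407783
```

View pics/c6.png

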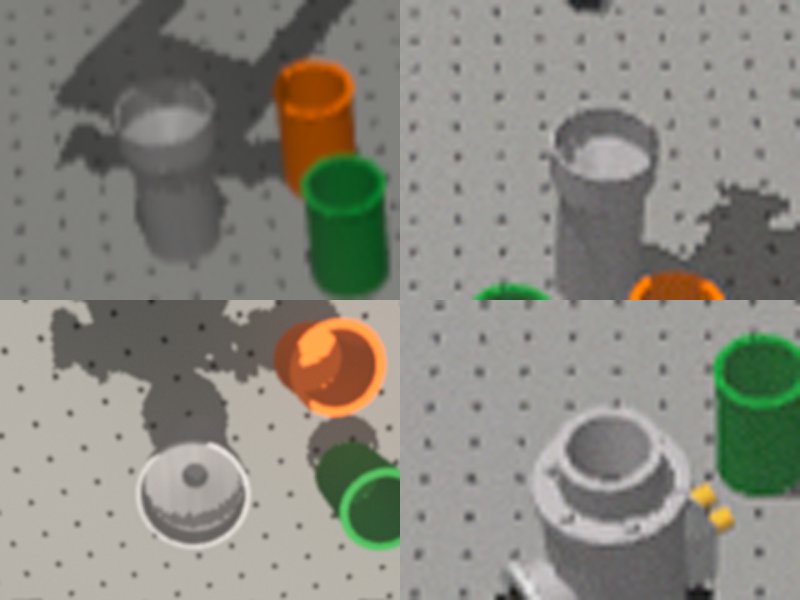

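The funnel stands upright in the grey beaker and has been let go. In the side crop the neck mouth is open at (611,450). I'll compute its position while moving over to the stopper.

jog_arm(steps=[1,3.6,-1.45,0,0,0,0,1,3.6,-1.45,0,0,0,0,1,3.6,-1.45,0,0,0,0,1,3.6,-1.45,0,0,0,0,1,3.6,-1.45,0,0,0,0,1,3.8,-1.45,0,0,0,0,1,0,0,0,0,0,0])

```text
time: 9.72
ee_pos: [0.6404, -0.3245, 0.1871]
tcp_rot: [[-0.952, 0.306, -0.005], [0.306, 0.952, 0.003], [0.005, 0.002, -1.0]]
ft_force: [-0.8, 0.5, -1.0]
finger_gap: 0.0849
```

```bash
python3 - <<'E'
from h import *
a=load('s2');b=load('d3');w3=load('w3');a3=load('s3')
f=lambda x,y,s,ox=0,oy=0:((x+.5)/s-.5+ox,(y+.5)/s-.5+oy)
u,v=f(196,113,5,220,165),f(211,150.5,5,200,145)
print('neck',tri((a,u),(b,v)))
print('funnel top',tri((a3,f(165,112.5,5,140,165)),(b,f(205,146,5,250,95)),(w3,f(193.5,193.5,2,156,90))),onz(w3,f(193.5,193.5,2,156,90),.105))
s=read_state();print(s['time'],s['ee_pos'],s['ft_force'])
w=snap('wrist','w4');I=w['image']
hsv=cv2.cvtColor(I,cv2.COLOR_RGB2HSV)
print(proj(w,[.6408,-.3255,.07]))
cv2.imwrite('pics/c7.png',cv2.resize(I[90:240,156:356,::-1],(800,600),interpolation=cv2.INTER_CUBIC))
E
```

```text
neck (array([ 0.54132412, -0.01190038,  0.17099701]), [0.00030298323095097514, 0.000302983230951026])
funnel top (array([ 0.42203184, -0.23901423,  0.1008253 ]), [0.0005266709543205586, 0.0007620958116155353, 0.0008266516835853967]) [ 0.42118677 -0.23930253  0.105     ]
9.725 [ 0.64039745 -0.32448104  0.18711474] [-0.76914881  0.53811331 -0.97695101]
[253.26165738 180.05410766]
```

View pics/c7.png

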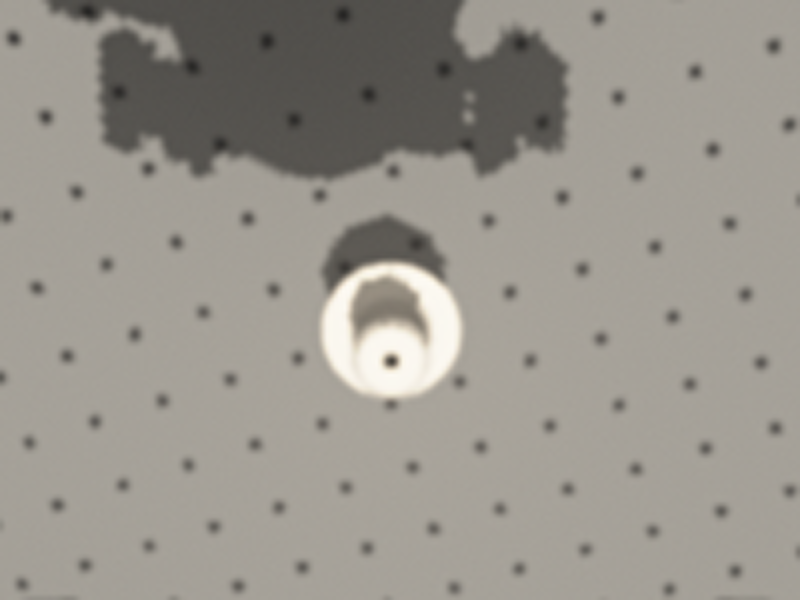

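The knob top is at (253.5,180) native, against a prediction of (253.3,180.1), so the position holds. Descending over the knob.

jog_arm(steps=[1,0,0,-5,0,0,0,1,0,0,-5,0,0,0,1,0,0,-3,0,0,0,1,0,0,-1.4,0,0,0,1,0,0,0,0,0,0,1,0,0,0,0,0,0])

```text
time: 10.52
ee_pos: [0.6413, -0.3255, 0.0502]
tcp_rot: [[-0.952, 0.307, 0.003], [0.307, 0.952, -0.002], [-0.003, -0.001, -1.0]]
ft_force: [0.4, -0.6, 0.3]
finger_gap: 0.0854
```

```bash
python3 - <<'E'
from h import *
for i in range(5):
    camera('wrist'); s=read_state();print(s['time'],s['ee_pos'],s['ft_force'])
E
```

```text
10.575 [ 0.64147619 -0.32565193  0.05040394] [-0.58193141  0.3337622   0.22963115]
10.625 [ 0.64145356 -0.32558758  0.05029169] [ 0.45648501  0.02641348 -0.39350016]
10.675 [ 0.64129159 -0.32549243  0.04997825] [ 0.38267908 -0.58512861 -0.13533988]
10.725 [ 0.64113342 -0.32536286  0.04963704] [ 0.12901985 -0.15183098  0.08553586]
10.775 [ 0.6409323  -0.3252481   0.04924453] [ 0.00478923 -0.48109026 -0.99658177]
```

jog_arm(steps=[1,0,0,-0.6,0,0,0,0.6,0,0,0,0,0,0,0.4,0,0,0,0,0,0,0.15,0,0,0,0,0,0,0.15,0,0,0,0,0,0,0.15,0,0,0,0,0,0,0.15,0,0,0,0,0,0,0.15,0,0,0,0,0,0], squeeze=40)

```text
time: 11.78
ee_pos: [0.6404, -0.325, 0.0422]
tcp_rot: [[-0.952, 0.307, 0.0], [0.307, 0.952, -0.0], [-0.0, -0.0, -1.0]]
ft_force: [-0.1, -0.7, 1.3]
finger_gap: 0.0192
```

jog_arm(steps=[0.15,0,0,0.5,0,0,0,0.15,0,0,2.5,0,0,0,0.15,0,0,5,0,0,0,0.15,0,0,6,0,0,0,0.15,0,0,5,0,0,0,0.15,0,0,0,0,0,0,0.15,0,0,0,0,0,0])

```text
time: 12.65
ee_pos: [0.6399, -0.3245, 0.2311]
tcp_rot: [[-0.952, 0.307, -0.001], [0.307, 0.952, 0.001], [0.001, 0.0, -1.0]]
ft_force: [-0.5, 0.2, -2.0]
finger_gap: 0.019
```

jog_arm(steps=[0.15,0,0,3,0,0,0,0.15,-1.65,5.22,0,0,0,0,0.15,-1.65,5.22,0,0,0,0,0.15,-1.65,5.22,0,0,0,0,0.15,-1.65,5.22,0,0,0,0,0.15,-1.65,5.22,0,0,0,0,0.15,-1.65,5.22,0,0,0,0,0.15,0,0,0,0,0,0])

```text
time: 13.65
ee_pos: [0.539, -0.0081, 0.2595]
tcp_rot: [[-0.953, 0.302, -0.004], [0.302, 0.953, 0.002], [0.005, 0.0, -1.0]]
ft_force: [0.7, 0.0, -0.6]
finger_gap: 0.0187
```

jog_arm(steps=[0.15,0,0,-1,0,0,0,0.15,0,0,-1,0,0,0,0.15,0,0,0,0,0,0,0.15,0,0,0,0,0,0])

```text
time: 14.15
ee_pos: [0.5413, -0.0124, 0.2415]
tcp_rot: [[-0.951, 0.308, -0.001], [0.308, 0.951, 0.0], [0.001, -0.0, -1.0]]
ft_force: [0.4, -0.2, -0.7]
finger_gap: 0.0186
```

```bash
python3 - <<'E'
from h import *
b=snap('side','d5');a=snap('scene','s5');w=snap('wrist','w5')
s=read_state();print(s['time'],s['ee_pos'],s['ft_force'],s['finger_gap'])
for n,c,o in(('scene',a,(220,140)),('side',b,(200,115))):
    for z in(.171,.193,.23): print(n,z,((proj(c,[.5413,-.0118,z])-o)*5).round(0))
z=lambda I,x,y,w,h:cv2.resize(I[y:y+h,x:x+w,::-1],(400,300),interpolation=cv2.INTER_CUBIC)
cv2.imwrite('pics/c8.png',np.vstack([np.hstack([z(a['image'],220,140,80,60),z(b['image'],200,115,80,60)]),np.hstack([z(w['image'],156,190,200,150),z(a['image'],220,165,80,60)])]))
E
```

```text
14.3 [ 0.54158488 -0.01197705  0.24227185] [-0.46220254  0.21831725 -0.58870531] 0.018966121880887844
scene 0.171 [195. 236.]
scene 0.193 [196. 206.]
scene 0.23 [197. 154.]
side 0.171 [209. 298.]
side 0.193 [207. 265.]
side 0.23 [203. 207.]
```

View pics/c8.png

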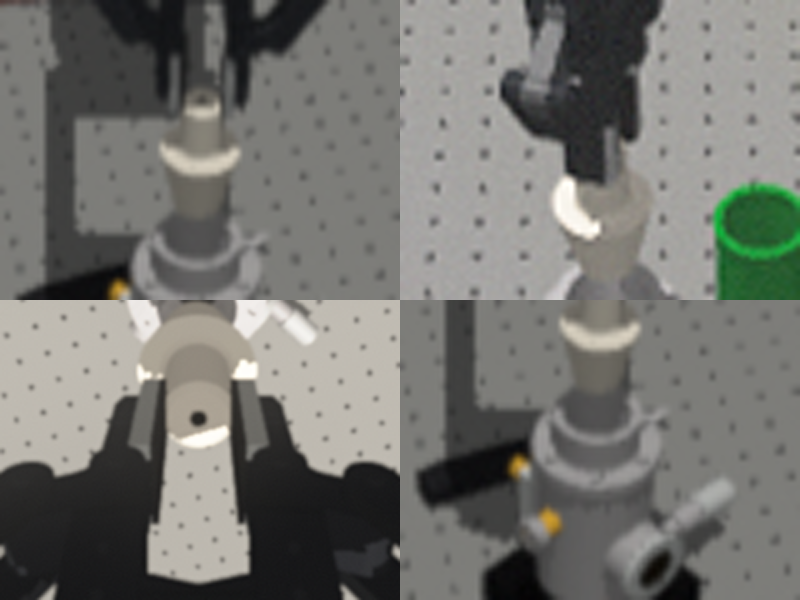

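The stopper hangs over the mouth: in the scene view the shoulder is at (200,155) and the mouth at about (195,236) in the crop. That puts it within about 1–2 mm, well inside the 6 mm entry clearance. Lowering while watching the forces.

jog_arm(steps=[0.15,0,0,-2,0,0,0,0.15,0,0,-1,0,0,0,0.15,0,0,-1,0,0,0,0.15,0,0,-0.4,0,0,0,0.15,0,0,0,0,0,0,0.15,0,0,0,0,0,0])

```text
time: 15.05
ee_pos: [0.5416, -0.0117, 0.1984]
tcp_rot: [[-0.952, 0.307, 0.001], [0.307, 0.952, -0.0], [-0.001, 0.0, -1.0]]
ft_force: [0.4, -0.3, -0.3]
finger_gap: 0.0187
```

jog_arm(steps=[0.15,0,0,-0.2,0,0,0,0.15,0,0,0,0,0,0,0.15,0,0,0,0,0,0])

```text
time: 15.42
ee_pos: [0.5413, -0.0116, 0.196]
tcp_rot: [[-0.952, 0.307, 0.0], [0.307, 0.952, -0.0], [-0.0, 0.0, -1.0]]
ft_force: [-0.5, -0.2, -0.6]
finger_gap: 0.0186
```

jog_arm(steps=[0.15,0,0,-0.2,0,0,0,0.15,0,0,0,0,0,0,0.15,0,0,0,0,0,0])

```text
time: 15.8
ee_pos: [0.5412, -0.0116, 0.1938]
tcp_rot: [[-0.952, 0.307, -0.0], [0.307, 0.952, -0.0], [0.0, -0.0, -1.0]]
ft_force: [0.2, -0.7, -1.1]
finger_gap: 0.0187
```

jog_arm(steps=[0.15,0,0,-0.2,0,0,0,0.15,0,0,0,0,0,0,0.15,0,0,0,0,0,0])

```text
time: 16.18
ee_pos: [0.5412, -0.0116, 0.1919]
tcp_rot: [[-0.952, 0.307, -0.0], [0.307, 0.952, 0.0], [0.0, -0.0, -1.0]]
ft_force: [0.5, -0.1, -0.4]
finger_gap: 0.0186
```

jog_arm(steps=[0.15,0,0,-0.1,0,0,0,0.15,0,0,0,0,0,0,0.15,0,0,0,0,0,0])

```text
time: 16.55
ee_pos: [0.5413, -0.0116, 0.1909]
tcp_rot: [[-0.952, 0.307, 0.0], [0.307, 0.952, 0.0], [-0.0, 0.0, -1.0]]
ft_force: [0.3, -0.9, -0.3]
finger_gap: 0.0189
```

jog_arm(steps=[0.15,0,0,-0.1,0,0,0,0.15,0,0,0,0,0,0,0.15,0,0,0,0,0,0])

```text
time: 16.92
ee_pos: [0.5413, -0.0117, 0.1899]
tcp_rot: [[-0.952, 0.307, -0.0], [0.307, 0.952, -0.0], [-0.0, -0.0, -1.0]]
ft_force: [0.3, 0.2, -0.7]
finger_gap: 0.0194
```

jog_arm(steps=[0.3,0,0,0,0,0,0,0.4,0,0,0,0,0,0,0.5,0,0,0,0,0,0,0.6,0,0,0,0,0,0,0.6,0,0,3,0,0,0,0.6,0,0,2,0,0,0,0,0,0,1,0,0,0,0,0,0,1,0,0,0])

```text
time: 17.92
ee_pos: [0.5411, -0.0116, 0.2601]
tcp_rot: [[-0.952, 0.307, -0.0], [0.307, 0.952, 0.0], [0.0, -0.0, -1.0]]
ft_force: [0.2, -0.6, -0.3]
finger_gap: 0.0153
```

jog_arm(steps=[0,0,0,0,0,0,0,0,0,0,0,0,0,0,0,0,0,0,0,0,0], squeeze=30)

```text
time: 18.3
ee_pos: [0.5409, -0.0115, 0.259]
tcp_rot: [[-0.952, 0.307, -0.001], [0.307, 0.952, 0.0], [0.001, -0.0, -1.0]]
ft_force: [-0.6, 0.3, -0.3]
finger_gap: -0.0002
```

```bash
python3 - <<'E'
from h import *
b=snap('side','d6');a=snap('scene','s6');w=snap('wrist','w6')
s=read_state();print(s['time'],s['ee_pos'],s['ft_force'],s['finger_gap'])
for n,c,o in(('scene',a,(220,150)),('side',b,(200,125))):
    for z in(.17,.181,.213): print(n,z,((proj(c,[.5413,-.0118,z])-o)*5).round(0))
z=lambda I,x,y,w,h:cv2.resize(I[y:y+h,x:x+w,::-1],(400,300),interpolation=cv2.INTER_CUBIC)
cv2.imwrite('pics/c9.png',np.vstack([np.hstack([z(a['image'],220,150,80,60),z(b['image'],200,125,80,60)]),np.hstack([z(w['image'],156,190,200,150),z(a['image'],140,165,80,60)])]))
E
```

```text
18.45 [ 0.54106622 -0.01155499  0.25945037] [ 0.47334463  0.11136442 -0.61685088] -0.00011039981968073644
scene 0.17 [195. 188.]
scene 0.181 [195. 173.]
scene 0.213 [196. 128.]
side 0.17 [210. 250.]
side 0.181 [209. 233.]
side 0.213 [205. 184.]
```

View pics/c9.png

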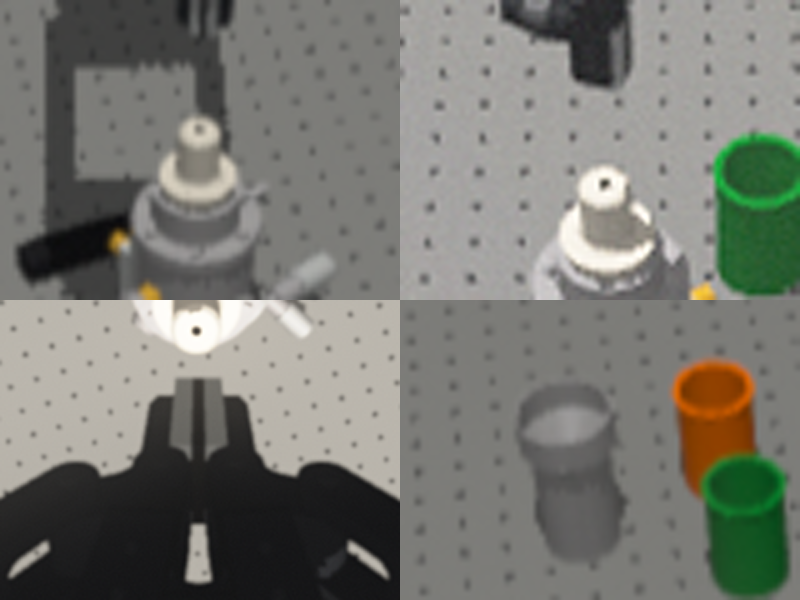

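The stopper sits centred and near upright in the neck, with the knob top at (199,131) in the scene crop and (603,184) in the side crop. Predicted were (196,128) and (605,184). The fingers are shut and centred above it, so I'll press in small steps.

jog_arm(steps=[0,0,0,-2,0,0,0,0,0,0,-1.2,0,0,0,0,0,0,-0.4,0,0,0,0,0,0,0,0,0,0,0,0,0,0,0,0,0])

```text
time: 19.08
ee_pos: [0.5416, -0.0117, 0.2244]
tcp_rot: [[-0.952, 0.307, 0.001], [0.307, 0.952, -0.0], [-0.001, 0.0, -1.0]]
ft_force: [0.5, -0.3, -0.3]
finger_gap: 0.0002
```

jog_arm(steps=[0,0,0,-0.2,0,0,0,0,0,0,-0.1,0,0,0,0,0,0,0,0,0,0,0,0,0,0,0,0,0])

```text
time: 19.58
ee_pos: [0.5413, -0.0116, 0.2209]
tcp_rot: [[-0.952, 0.307, 0.0], [0.307, 0.952, -0.0], [-0.0, -0.0, -1.0]]
ft_force: [-0.4, -0.3, 1.0]
finger_gap: -0.0002
```

jog_arm(steps=[0,0,0,-0.1,0,0,0,0,0,0,0,0,0,0,0,0,0,0,0,0,0])

```text
time: 19.95
ee_pos: [0.5413, -0.0116, 0.2199]
tcp_rot: [[-0.952, 0.307, -0.0], [0.307, 0.952, 0.0], [0.0, -0.0, -1.0]]
ft_force: [-0.6, -0.6, -0.3]
finger_gap: 0.0004
```

jog_arm(steps=[0,0,0,-0.1,0,0,0,0,0,0,0,0,0,0,0,0,0,0,0,0,0])

```text
time: 20.32
ee_pos: [0.5412, -0.0116, 0.2189]
tcp_rot: [[-0.952, 0.307, -0.0], [0.307, 0.952, -0.0], [0.0, -0.0, -1.0]]
ft_force: [0.1, -0.6, 0.4]
finger_gap: -0.0001
```

jog_arm(steps=[0,0,0,-0.1,0,0,0,0,0,0,0,0,0,0,0,0,0,0,0,0,0])

```text
time: 20.7
ee_pos: [0.5412, -0.0116, 0.2179]
tcp_rot: [[-0.952, 0.307, -0.0], [0.307, 0.952, 0.0], [0.0, -0.0, -1.0]]
ft_force: [-0.3, 0.5, 0.2]
finger_gap: -0.0001
```

jog_arm(steps=[0,0,0,-0.1,0,0,0,0,0,0,0,0,0,0,0,0,0,0,0,0,0])

```text
time: 21.08
ee_pos: [0.5413, -0.0116, 0.2169]
tcp_rot: [[-0.952, 0.307, 0.0], [0.307, 0.952, 0.0], [0.0, 0.0, -1.0]]
ft_force: [-0.4, 0.2, 0.6]
finger_gap: 0.0002
```

jog_arm(steps=[0,0,0,-0.1,0,0,0,0,0,0,0,0,0,0,0,0,0,0,0,0,0])

```text
time: 21.45
ee_pos: [0.5413, -0.0116, 0.2159]
tcp_rot: [[-0.952, 0.307, 0.0], [0.307, 0.952, 0.0], [-0.0, 0.0, -1.0]]
ft_force: [-0.1, -1.0, 0.0]
finger_gap: 0.0
```

jog_arm(steps=[0,0,0,-0.1,0,0,0,0,0,0,0,0,0,0,0,0,0,0,0,0,0])

```text
time: 21.82
ee_pos: [0.5413, -0.0116, 0.2149]
tcp_rot: [[-0.952, 0.307, -0.0], [0.307, 0.952, -0.0], [0.0, -0.0, -1.0]]
ft_force: [0.1, -0.2, 0.1]
finger_gap: 0.0002
```

jog_arm(steps=[0,0,0,-0.1,0,0,0,0,0,0,0,0,0,0,0,0,0,0,0,0,0])

```text
time: 22.2
ee_pos: [0.5413, -0.0116, 0.2139]
tcp_rot: [[-0.952, 0.307, 0.0], [0.307, 0.952, 0.0], [0.0, 0.0, -1.0]]
ft_force: [-0.4, -0.4, -0.8]
finger_gap: -0.0
```

jog_arm(steps=[0,0,0,-0.1,0,0,0,0,0,0,0,0,0,0,0,0,0,0,0,0,0])

```text
time: 22.58
ee_pos: [0.5412, -0.0116, 0.2129]
tcp_rot: [[-0.952, 0.307, -0.0], [0.307, 0.952, 0.0], [0.0, -0.0, -1.0]]
ft_force: [0.2, -0.2, 0.2]
finger_gap: -0.0
```

jog_arm(steps=[0,0,0,-0.1,0,0,0,0,0,0,0,0,0,0,0,0,0,0,0,0,0])

```text
time: 22.95
ee_pos: [0.5412, -0.0116, 0.2119]
tcp_rot: [[-0.952, 0.307, -0.0], [0.307, 0.952, -0.0], [0.0, -0.0, -1.0]]
ft_force: [-0.4, -0.2, 0.1]
finger_gap: -0.0001
```

jog_arm(steps=[0,0,0,-0.1,0,0,0,0,0,0,0,0,0,0,0,0,0,0,0,0,0])

```text
time: 23.32
ee_pos: [0.5412, -0.0116, 0.2109]
tcp_rot: [[-0.952, 0.307, -0.0], [0.307, 0.952, -0.0], [0.0, -0.0, -1.0]]
ft_force: [0.3, 0.5, -1.4]
finger_gap: -0.0
```

jog_arm(steps=[0,0,0,-0.1,0,0,0,0,0,0,0,0,0,0,0,0,0,0,0,0,0])

```text
time: 23.7
ee_pos: [0.5412, -0.0116, 0.2099]
tcp_rot: [[-0.952, 0.307, -0.0], [0.307, 0.952, 0.0], [0.0, -0.0, -1.0]]
ft_force: [0.3, -0.4, 0.2]
finger_gap: -0.0002
```

No contact yet at a TCP height of 0.210. Checking by comparing the pictures numerically before going further.

```bash
python3 - <<'E'
from h import *
b=snap('side','d7');a=snap('scene','s7')
b0=load('d6');a0=load('s6')
def box(I,x,y,w,h):
    g=I[y:y+h,x:x+w].astype(int); m=(g[...,0]>150)&(g[...,0]-g[...,2]>12)
    yy,xx=np.nonzero(m); return len(xx),xx.min()+x,xx.max()+x,yy.min()+y,yy.max()+y
for n,c,r in(('s6',a0,(245,165,28,35)),('s7',a,(245,165,28,35)),('d6',b0,(230,150,25,35)),('d7',b,(230,150,25,35))): print(n,box(c['image'],*r))
print('TCP tip in scene/side',proj(a,[.5412,-.0116,.21]),proj(b,[.5412,-.0116,.21]), 'knob obs',(220+199/5,150+131/5),(200+203.5/5,125+184/5))
u,v=(220+199/5-.4,150+131/5-.4),(200+203.5/5-.4,125+184/5-.4); print(tri((a0,u),(b0,v)))
z=lambda I,x,y,w,h:cv2.resize(I[y:y+h,x:x+w,::-1],(400,300),interpolation=cv2.INTER_CUBIC)
cv2.imwrite('pics/c10.png',np.hstack([z(a['image'],220,150,80,60),z(b['image'],200,125,80,60)]))
E
```

```text
s6 (120, np.int64(245), np.int64(266), np.int64(173), np.int64(198))
s7 (99, np.int64(245), np.int64(266), np.int64(176), np.int64(198))
d6 (179, np.int64(232), np.int64(250), np.int64(158), np.int64(179))
d7 (121, np.int64(232), np.int64(249), np.int64(159), np.int64(179))
TCP tip in scene/side [259.33413614 176.50857005] [241.16039005 162.86122069] knob obs (259.8, 176.2) (240.7, 161.8)
(array([ 0.5428758 , -0.01196608,  0.21416689]), [8.003237654011874e-05, 8.003237654001219e-05])
```

jog_arm(steps=[0,0,0,-0.1,0,0,0,0,0,0,0,0,0,0,0,0,0,0,0,0,0])

```text
time: 24.18
ee_pos: [0.5413, -0.0116, 0.2089]
tcp_rot: [[-0.952, 0.307, -0.0], [0.307, 0.952, 0.0], [0.0, -0.0, -1.0]]
ft_force: [0.4, -0.2, -0.3]
finger_gap: 0.0005
```

jog_arm(steps=[0,0,0,-0.1,0,0,0,0,0,0,0,0,0,0,0,0,0,0,0,0,0])

```text
time: 24.55
ee_pos: [0.5412, -0.0116, 0.2079]
tcp_rot: [[-0.952, 0.307, -0.0], [0.307, 0.952, 0.0], [0.0, -0.0, -1.0]]
ft_force: [0.7, 0.2, -0.3]
finger_gap: -0.0002
```

jog_arm(steps=[0,0,0,-0.1,0,0,0,0,0,0,0,0,0,0,0,0,0,0,0,0,0])

```text
time: 24.92
ee_pos: [0.5412, -0.0116, 0.2069]
tcp_rot: [[-0.952, 0.307, -0.0], [0.307, 0.952, 0.0], [0.0, -0.0, -1.0]]
ft_force: [0.3, 0.2, 0.7]
finger_gap: 0.0003
```

```bash
python3 - <<'E'
from h import *
b=snap('side','d8');a=snap('scene','s8');w=snap('wrist','w8')
z=lambda I,x,y,w,h:cv2.resize(I[y:y+h,x:x+w,::-1],(400,300),interpolation=cv2.INTER_CUBIC)
cv2.imwrite('pics/c11.png',np.vstack([np.hstack([z(a['image'],240,160,40,30),z(b['image'],222,145,40,30)]),np.hstack([z(w['image'],206,190,100,75),z(a['image'],220,150,80,60)])]))
E
```

```text
(no output)
```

View pics/c11.png

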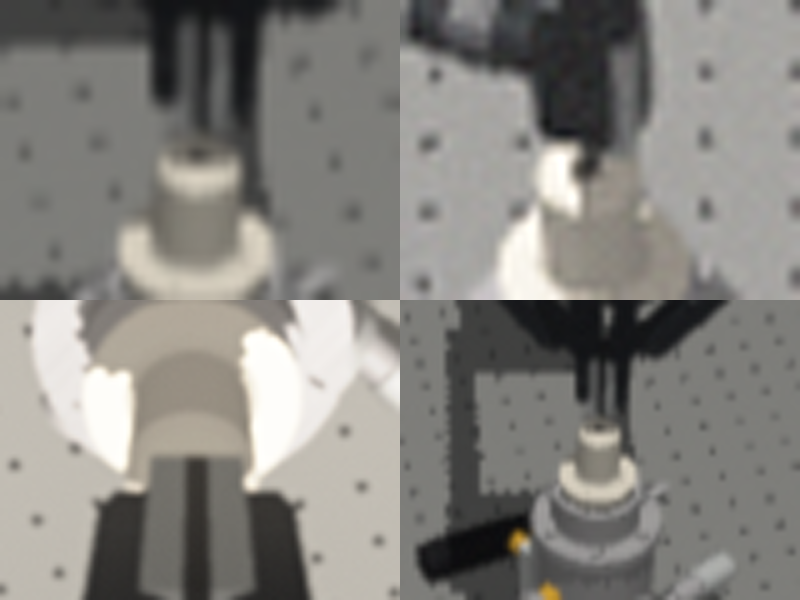

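The view shows the shut fingertips centred over the knob, about 1.5 px (roughly 3 mm) above its top. So they haven't touched yet, and the finger height reading runs a few mm below the actual tips. Continuing in small steps.

jog_arm(steps=[0,0,0,-0.1,0,0,0,0,0,0,0,0,0,0,0,0,0,0,0,0,0])

```text
time: 25.45
ee_pos: [0.5412, -0.0116, 0.2059]
tcp_rot: [[-0.952, 0.307, -0.0], [0.307, 0.952, 0.0], [0.0, 0.0, -1.0]]
ft_force: [0.2, -1.0, 0.1]
finger_gap: 0.0001
```

jog_arm(steps=[0,0,0,-0.1,0,0,0,0,0,0,0,0,0,0,0,0,0,0,0,0,0])

```text
time: 25.82
ee_pos: [0.5412, -0.0116, 0.2049]
tcp_rot: [[-0.952, 0.307, -0.0], [0.307, 0.952, 0.0], [0.0, -0.0, -1.0]]
ft_force: [0.6, 0.7, 0.1]
finger_gap: -0.0004
```

jog_arm(steps=[0,0,0,-0.1,0,0,0,0,0,0,0,0,0,0,0,0,0,0,0,0,0])

```text
time: 26.2
ee_pos: [0.5412, -0.0116, 0.2039]
tcp_rot: [[-0.952, 0.307, -0.0], [0.307, 0.952, -0.0], [0.0, -0.0, -1.0]]
ft_force: [0.0, -0.9, -0.1]
finger_gap: 0.0001
```

jog_arm(steps=[0,0,0,-0.1,0,0,0,0,0,0,0,0,0,0,0,0,0,0,0,0,0])

```text
time: 26.58
ee_pos: [0.5413, -0.0116, 0.2029]
tcp_rot: [[-0.952, 0.307, -0.0], [0.307, 0.952, -0.0], [0.0, -0.0, -1.0]]
ft_force: [-0.1, 0.7, -0.1]
finger_gap: -0.0001
```

jog_arm(steps=[0,0,0,-0.1,0,0,0,0,0,0,0,0,0,0,0,0,0,0,0,0,0])

```text
time: 26.95
ee_pos: [0.5412, -0.0116, 0.2019]
tcp_rot: [[-0.952, 0.307, -0.0], [0.307, 0.952, -0.0], [0.0, -0.0, -1.0]]
ft_force: [-0.2, 0.8, 0.3]
finger_gap: -0.0001
```

```bash
python3 - <<'E'
from h import *
b=snap('side','d9');a=snap('scene','s9');s=read_state();print(s['time'],s['ee_pos'],s['ft_force'],s['joint_efforts'])
# column brightness profiles down the knob/finger axis
for f in('s6','s8','s9'): print(f,load(f)['image'][165:192,258:261].mean((1,2)).astype(int).tolist())
for f in('d6','d8','d9'): print(f,load(f)['image'][150:176,239:242].mean((1,2)).astype(int).tolist())
E
```

```text
27.05 [ 0.54128335 -0.01161015  0.2019155 ] [-0.28277819  0.19987068 -0.50777897] [-4.16068451e-04 -3.98410892e+01 -3.86134243e+01 -4.33520518e-04
  1.01733920e-03 -5.87309657e-06]
s6 [85, 85, 85, 85, 85, 86, 92, 104, 140, 181, 159, 167, 197, 190, 159, 129, 126, 126, 126, 126, 128, 146, 181, 199, 185, 141, 108]
s8 [60, 61, 61, 63, 66, 70, 73, 76, 88, 96, 89, 139, 196, 191, 160, 131, 127, 127, 127, 127, 129, 147, 182, 200, 186, 142, 109]
s9 [60, 60, 60, 60, 61, 66, 69, 71, 70, 73, 82, 112, 166, 188, 160, 130, 127, 127, 127, 127, 129, 147, 183, 200, 186, 142, 109]
d6 [162, 161, 164, 163, 161, 162, 163, 157, 203, 244, 228, 140, 180, 239, 242, 233, 189, 133, 135, 137, 137, 138, 138, 134, 164, 219]
d8 [41, 42, 43, 41, 47, 44, 46, 44, 39, 84, 112, 81, 97, 154, 176, 175, 158, 134, 138, 138, 140, 139, 140, 135, 166, 223]
d9 [43, 41, 42, 44, 41, 42, 45, 43, 45, 44, 45, 58, 100, 156, 172, 145, 143, 136, 138, 139, 139, 137, 138, 136, 167, 222]
```

The fingertip edge creeps over the knob top as expected and the stopper is unmoved. Continuing.

jog_arm(steps=[0,0,0,-0.1,0,0,0,0,0,0,0,0,0,0,0,0,0,0,0,0,0])

```text
time: 27.42
ee_pos: [0.5412, -0.0116, 0.2009]
tcp_rot: [[-0.952, 0.307, -0.0], [0.307, 0.952, -0.0], [0.0, -0.0, -1.0]]
ft_force: [0.1, 0.4, -0.0]
finger_gap: -0.0002
```

jog_arm(steps=[0,0,0,-0.1,0,0,0,0,0,0,0,0,0,0,0,0,0,0,0,0,0])

```text
time: 27.8
ee_pos: [0.5412, -0.0116, 0.1999]
tcp_rot: [[-0.952, 0.307, -0.0], [0.307, 0.952, 0.0], [0.0, -0.0, -1.0]]
ft_force: [0.2, 0.3, -0.0]
finger_gap: -0.0001
```

jog_arm(steps=[0,0,0,-0.1,0,0,0,0,0,0,0,0,0,0,0,0,0,0,0,0,0])

```text
time: 28.18
ee_pos: [0.5412, -0.0116, 0.1988]
tcp_rot: [[-0.952, 0.307, -0.0], [0.307, 0.952, -0.0], [0.0, -0.0, -1.0]]
ft_force: [0.0, -0.1, -0.6]
finger_gap: 0.0006
```

jog_arm(steps=[0,0,0,-0.1,0,0,0,0,0,0,0,0,0,0,0,0,0,0,0,0,0])

```text
time: 28.55
ee_pos: [0.5412, -0.0116, 0.1979]
tcp_rot: [[-0.952, 0.307, -0.0], [0.307, 0.952, 0.0], [0.0, -0.0, -1.0]]
ft_force: [-0.2, -0.3, 0.8]
finger_gap: 0.0001
```

jog_arm(steps=[0,0,0,-0.1,0,0,0,0,0,0,0,0,0,0,0,0,0,0,0,0,0])

```text
time: 28.92
ee_pos: [0.5412, -0.0116, 0.1969]
tcp_rot: [[-0.952, 0.307, -0.0], [0.307, 0.952, -0.0], [0.0, -0.0, -1.0]]
ft_force: [1.0, 0.2, 0.1]
finger_gap: 0.0002
```

```bash
python3 - <<'E'
from h import *
b=snap('side','d10');a=snap('scene','s10');w=snap('wrist','w10')
for f in('s6','s9','s10'):
    print(f); print(load(f)['image'][170:200:2,248:272].mean(2).astype(int))
for f in('d6','d10'):
    print(f); print(load(f)['image'][154:178:2,228:254].mean(2).astype(int))
E
```

```text
s6
[[120 122 123 123 123 123 122 123 123 123 119  76  63  62  64  63  71 117
  122 123 123 123 121 110]
 [124 122 122 123 123 123 123 122 117 118 124 108  79  71  65  62  52  93
  120 123 123 123 122 120]
 [121 102 109 121 123 123 123 125 140 174 192 173 177 174 145  95  71  94
  120 123 123 123 123 123]
 [123 123 123 123 123 123 125 134 177 199 197 148 157 197 199 173  87  74
  113 122 123 123 123 123]
 [123 123 121 110 121 124 121 111 136 170 185 195 191 185 171 139  77  72
  116 123 123 122 123 123]
 [123 123 123 119 124 135 151 122 109 118 127 131 131 128 122 115 114  94
  118 122 122 123 122 123]
 [123 123 123 127 160 195 194 119 109 118 124 127 128 126 122 136 193 193
  152 116 111 121 123 123]
 [122 121 123 138 195 201 189 137 114 119 123 127 127 125 122 133 182 200
  197 151 126 122 123 123]
 [ 74  92 115 126 178 199 200 187 166 152 149 145 145 150 169 185 189 199
  189 160 131 114 115 129]
 [122 138 141 144 104 137 176 191 198 190 198 200 199 199 200 198 182 140
  108 146 144 140 148 146]
 [150 138  92 106 129 115 118 111 124 127 140 142 142 139 126 112 111 116
  131 112 110
[... 5382 characters left out ...]
41 134 135
  141 168 162 164 166 163 152 166]
 [166 162 165 165 158 123 158 232 140 140 135 141 146 146 138 142 127 124
  130 151 156 164 164 162 111 146]
 [164 163 162 164 182 236 247 245 172 146 147 131 135 135 131 132 131 126
  130 141 141 144 163 163 165 162]
 [164 163 160 172 237 246 244 239 191 147 146 141 135 137 133 135 129 126
  123 140 142 142 140 143 169 166]
 [164 165 173 199 245 244 243 243 204 139 146 142 137 134 136 134 131 129
  133 140 137 143 139 119 157 128]
 [173 193 204 203 224 246 243 243 242 237 201 172 169 153 132 138 140 143
  142 140 144 143 124 108 108 106]
 [207 202 200 192 198 194 231 246 245 244 243 240 242 243 243 207 200 140
  141 144 138 120 105 111 106 109]]
```

jog_arm(steps=[0,0,0,-0.1,0,0,0,0,0,0,0,0,0,0,0,0,0,0,0,0,0])

```text
time: 29.45
ee_pos: [0.5412, -0.0116, 0.1959]
tcp_rot: [[-0.952, 0.307, -0.0], [0.307, 0.952, 0.0], [0.0, -0.0, -1.0]]
ft_force: [-0.2, -0.4, 0.1]
finger_gap: -0.0002
```

jog_arm(steps=[0,0,0,-0.1,0,0,0,0,0,0,0,0,0,0,0,0,0,0,0,0,0])

```text
time: 29.82
ee_pos: [0.5413, -0.0116, 0.1949]
tcp_rot: [[-0.952, 0.307, -0.0], [0.307, 0.952, -0.0], [0.0, -0.0, -1.0]]
ft_force: [0.1, -0.0, -0.5]
finger_gap: 0.0002
```

jog_arm(steps=[0,0,0,-0.1,0,0,0,0,0,0,0,0,0,0,0,0,0,0,0,0,0])

```text
time: 30.2
ee_pos: [0.5413, -0.0116, 0.1939]
tcp_rot: [[-0.952, 0.307, -0.0], [0.307, 0.952, 0.0], [0.0, -0.0, -1.0]]
ft_force: [-0.8, 0.1, 0.3]
finger_gap: 0.0
```

```bash
python3 - <<'E'
from h import *
w=load('w6'); p=np.array([.5411,-.0116,.2594])
for dz in(0,.01,.019,.03): print(dz,proj(w,p+[0,0,dz]))
a=load('s6');b=load('d6')
for dz in(0,.01,.02,.03): print(dz,((proj(a,p+[0,0,dz])-[220,150])*5).round(),((proj(b,p+[0,0,dz])-[200,125])*5).round())
b=snap('side','d11');a=snap('scene','s11')
print(a['image'][172:192,248:272].mean(2).astype(int)); print(b['image'][156:172,232:250].mean(2).astype(int))
w=snap('wrist','w11');print('knob top proj',proj(w,[.542,-.0118,.214]),'tcp',proj(w,[.5413,-.0116,.194]))
print(w['image'][190:270:3,226:286:3].mean(2).astype(int))
E
```

```text
0 [253.95271586 226.87468483]
0.01 [253.91164088 233.77440303]
0.019 [253.87064924 240.66012213]
0.03 [253.81442135 250.10520615]
0 [199.  61.] [201. 109.]
0.01 [199.  46.] [200.  92.]
0.02 [200.  30.] [198.  74.]
0.03 [200.  15.] [197.  56.]
[[124 123 124 124 124 125 118  51  28  57  82  55  50  91  78  39  30  55
  118 123 125 124 124 121]
 [122 112 117 123 124 124 118  63  38  65  92  61  53  93  79  38  30  60
  117 123 124 124 124 124]
 [122 103 111 122 124 124 121  95  72  80  95  64  53  94  84  47  38  64
  107 123 124 124 124 124]
 [123 122 122 123 124 124 124 118 104 100  97  63  54  96  94  75  56  66
   94 121 124 124 124 124]
 [124 123 123 124 124 124 123 115 112 105 102  77  73 102 112 100  68  67
  102 122 124 124 124 124]
 [123 124 124 122 124 124 122 111 128 137 142 141 138 143 150 121  73  61
   91 120 124 124 124 124]
 [125 124 122 111 122 124 122 111 132 165 180 191 185 182 168 135  77  69
  102 122 124 124 124 124]
 [124 124 121  99 121 124 122 107 109 132 153 169 159 152 131 115  74  65
   78 119 124 124 124 124]
 [123 124 123 121 124 122 116 103 108 119 128 133
[... 4034 characters left out ...]
  54  53
  117 173]
 [188 134  54  54  54  71 110 110 108  53  50 102 111 109  84  53  53  53
  108 186]
 [188 110  52  53  51  75 110 110 107  51  47 101 109 109  88  50  52  52
   86 188]
 [188  81  51  51  49  82 108 108 106  50  46 100 108 110  94  48  49  47
   58 186]
 [183  62  50  49  49  90 108 107 103  48  44  95 107 107 101  47  47  46
   45 171]
 [176  50  48  47  46  92 107 106 102  45  42  94 107 107 101  45  45  45
   42 153]
 [156  45  46  45  45  82 108 116 110  45  42 100 115 110  87  44  43  42
   40 127]
 [109  44  45  45  43  42  45  81 121  45  42 110  99  47  40  40  40  41
   41  82]
 [ 42  43  43  43  42  41  42  39  96  43  40  91  40  39  39  39  38  38
   40  37]]
```

The pictures put the physical fingertips about 15 mm behind the reported TCP. Contact is therefore due within the next 1–3 mm, so I'll keep 1 mm steps.

jog_arm(steps=[0,0,0,-0.1,0,0,0,0,0,0,0,0,0,0,0,0,0,0,0,0,0])

```text
time: 30.72
ee_pos: [0.5412, -0.0116, 0.1929]
tcp_rot: [[-0.952, 0.307, -0.0], [0.307, 0.952, -0.0], [0.0, -0.0, -1.0]]
ft_force: [0.0, 0.5, 1.1]
finger_gap: -0.0
```

jog_arm(steps=[0,0,0,-0.1,0,0,0,0,0,0,0,0,0,0,0,0,0,0,0,0,0])

```text
time: 31.1
ee_pos: [0.5416, -0.0116, 0.1926]
tcp_rot: [[-0.952, 0.307, 0.001], [0.307, 0.952, -0.0], [-0.001, 0.0, -1.0]]
ft_force: [-1.6, 0.2, 5.0]
finger_gap: -0.0
```

jog_arm(steps=[0,0,0,-0.1,0,0,0,0,0,0,0,0,0,0,0,0,0,0,0,0,0])

```text
time: 31.48
ee_pos: [0.5418, -0.0116, 0.1925]
tcp_rot: [[-0.952, 0.307, 0.002], [0.307, 0.952, -0.0], [-0.002, 0.0, -1.0]]
ft_force: [-3.4, 1.6, 9.5]
finger_gap: 0.0003
```

Contact, at about 5 N per mm. A sideways component is building (the tool pushes the stopper towards +x), so I'll relieve that before pushing more.

jog_arm(steps=[0,-0.04,0.01,0,0,0,0,0,0,0,0,0,0,0,0,0,0,0,0,0,0])

```text
time: 31.85
ee_pos: [0.5417, -0.0116, 0.1925]
tcp_rot: [[-0.952, 0.307, 0.002], [0.307, 0.952, -0.0], [-0.002, 0.0, -1.0]]
ft_force: [-2.1, 1.4, 9.0]
finger_gap: 0.0002
```

```bash
python3 - <<'E'
from h import *
F=[]
for i in range(5):
    camera('wrist'); s=read_state();F.append(s['ft_force'])
print(s['time'],s['ee_pos'],np.mean(F,0),np.std(F,0))
E
```

```text
32.1 [ 0.54170436 -0.01163192  0.19252261] [-1.85603947  0.40630748  8.74472322] [0.3606976  0.71537516 0.38000124]
```

jog_arm(steps=[0,-0.04,0,0,0,0,0,0,-0.05,0,-0.1,0,0,0,0,0,0,0,0,0,0,0,0,0,0,0,0,0])

```text
time: 32.6
ee_pos: [0.5416, -0.0117, 0.1925]
tcp_rot: [[-0.952, 0.307, 0.005], [0.307, 0.952, -0.001], [-0.004, 0.001, -1.0]]
ft_force: [-1.3, 1.6, 10.7]
finger_gap: -0.0001
```

```bash
python3 - <<'E'
from h import *
F=[]
for i in range(5):
    camera('wrist'); s=read_state();F.append(s['ft_force'])
print(s['time'],s['ee_pos'],np.mean(F,0),np.std(F,0))
E
```

```text
32.85 [ 0.54159241 -0.01167504  0.19246241] [-0.89652432  1.08090471 12.415148  ] [0.27634372 0.38746543 0.3416384 ]
```

jog_arm(steps=[0,-0.03,0.02,-0.05,0,0,0,0,0,0,0,0,0,0,0,0,0,0,0,0,0,0,0,0,0,0,0,0])

```text
time: 33.35
ee_pos: [0.5416, -0.0116, 0.1924]
tcp_rot: [[-0.952, 0.307, 0.005], [0.307, 0.952, -0.001], [-0.005, 0.001, -1.0]]
ft_force: [-2.4, 0.2, 13.6]
finger_gap: -0.0
```

```bash
python3 - <<'E'
from h import *
F=[]
for i in range(8):
    camera('wrist'); s=read_state();F.append(s['ft_force'])
print(s['time'],s['ee_pos'],np.mean(F,0),np.std(F,0))
b=snap('side','d12');a=snap('scene','s12')
E
```

```text
33.75 [ 0.54162585 -0.01162413  0.19243757] [-1.28492589  0.13923574 13.33977624] [0.61161214 0.60748335 0.28762935]
```

jog_arm(steps=[0,-0.03,0,-0.04,0,0,0,0,0,0,0,0,0,0,0,0,0,0,0,0,0,0,0,0,0,0,0,0,0,0,0,0,0,0,0])

```text
time: 34.48
ee_pos: [0.5416, -0.0116, 0.1924]
tcp_rot: [[-0.952, 0.307, 0.006], [0.307, 0.952, -0.001], [-0.006, 0.001, -1.0]]
ft_force: [-1.7, 0.4, 14.2]
finger_gap: -0.0001
```

```bash
python3 - <<'E'
from h import *
F=[]
for i in range(8):
    camera('wrist'); s=read_state();F.append(s['ft_force'])
print(s['time'],s['ee_pos'],np.mean(F,0),np.std(F,0))
E
```

```text
34.875 [ 0.54162157 -0.0116155   0.19241523] [-1.09488831  0.39384114 14.80884861] [0.59908076 0.39000978 0.34308357]
```

Steady at 14.8 N with about 1 N sideways. Releasing gently and moving away.

jog_arm(steps=[0,0.05,0,0.1,0,0,0,0,0.05,0,0.1,0,0,0,0,0,0,0.2,0,0,0,0,0,0,0.5,0,0,0,0,0,0,2,0,0,0,0,0,0,5,0,0,0,0,0,0,4,0,0,0,0,0,0,0,0,0,0])

```text
time: 35.88
ee_pos: [0.5422, -0.0116, 0.3123]
tcp_rot: [[-0.952, 0.307, 0.007], [0.307, 0.952, -0.001], [-0.007, 0.001, -1.0]]
ft_force: [0.2, -1.8, 0.1]
finger_gap: -0.0002
```

```bash
python3 - <<'E'
from h import *
b=snap('side','d13');a=snap('scene','s13');w=snap('wrist','w13')
s=read_state();print(s['time'],s['ee_pos'],s['ft_force'])
def hole(c,x,y,w,h): # dark centre mark of the knob top inside bright blob
    g=cv2.resize(c['image'][y:y+h,x:x+w].mean(2),None,fx=8,fy=8,interpolation=cv2.INTER_CUBIC)
    m=(g>165).astype(np.uint8); cs,_=cv2.findContours(m,cv2.RETR_EXTERNAL,cv2.CHAIN_APPROX_NONE)
    return [( (np.array(cv2.boundingRect(k))/8+[x,y,0,0]).round(2).tolist(),round(cv2.contourArea(k)/64,1)) for k in cs if cv2.contourArea(k)>400]
for f in('6','13'): print(f,'scene',hole(load('s'+f),250,168,20,14),'side',hole(load('d'+f),232,155,18,14))
# shift of stopper / dewar body between s6 and 13
for n,r in(('s',(240,170,45,50)),('d',(215,150,50,60))):
    x,y,ww,hh=r; A=load(n+'0')['image']; p,q=[load(n+k)['image'][y:y+hh,x:x+ww].mean(2).astype(np.float32) for k in('6','13')]
    print(n,cv2.phaseCorrelate(p,q))
    x,y,ww,hh=(238,198,40,40) if n=='s' else (215,188,50,45)
    p,q=[load(n+k)['image'][y:y+hh,x:x+ww].mean(2).astype(np.float32) for k in('2' if n=='s' else '3','13')]; print('dewar body',cv2.phaseCorrelate(p,q))
E
```

```text
36.025 [ 0.53976641 -0.01121233  0.30666402] [ 0.14239419 -0.46930653 -0.10961912]
6 scene [([256.25, 173.75, 7.38, 5.75], 31.1)] side [([246.0, 164.5, 4.0, 4.5], 11.6), ([232.0, 157.62, 14.25, 11.38], 89.3)]
13 scene [([256.25, 173.75, 7.38, 5.88], 31.5)] side [([246.0, 164.5, 4.0, 4.5], 11.2), ([232.0, 157.62, 14.62, 11.38], 88.3)]
s ((0.47025439878247255, 0.04732813446701556), 0.9799623669783274)
dewar body ((-0.029882110582224897, -0.005308506438208127), 0.9590618240833283)
d ((0.20428413108606236, 0.00014965379890341524), 0.9333185296058655)
dewar body ((0.008252196627406505, 0.45177143864485103), 1.0002805948257447)
```

```bash
python3 - <<'E'
from h import *
w=load('w13');a=load('s13');b=load('d13')
I=w['image'];h=proj(w,[.5418,-.0118,.214]);print('pred hole',h)
x,y=(h-8).astype(int); g=cv2.resize(I[y:y+16,x:x+16].mean(2),None,fx=8,fy=8,interpolation=cv2.INTER_CUBIC)
m=((g<150)).astype(np.uint8);n,l,st,ce=cv2.connectedComponentsWithStats(m)
for i in range(1,n): print(st[i,4]/64,((ce[i]+.5)/8-.5+[x,y]).round(2))
X,Y=(h-30).astype(int);d=I[Y:Y+60,X:X+60].astype(int)
m=((d[...,0]-d[...,2]>6)&(d.mean(2)>120)).astype(np.uint8);n,l,st,ce=cv2.connectedComponentsWithStats(m)
for i in range(1,n):
    if st[i,4]>40: print('white',st[i]+[X,Y,0,0,0],ce[i]+[X,Y])
for nm,p in(('shoulder',[.5413,-.0118,.181]),('rim',[.5413,-.0118,.175]),('knobtop',[.5413,-.0118,.214])): print(nm,proj(w,p))
print('mean rgb rows'); 
for r in range(0,60,4): print(I[Y+r,X:X+60:3].mean(1).astype(int))
E
```

```text
pred hole [254.16858874 186.84025829]
1.75 [246.21 178.05]
0.4375 [261.14 177.79]
6.390625 [253.95 187.82]
white [ 224  156   60   60 3099] [252.98225234 186.87576638]
white [250 184   8   8  43] [253.90697674 187.93023256]
shoulder [254.08427399 177.50307466]
rim [254.0949847  176.07932789]
knobtop [254.01738172 186.39488697]
mean rgb rows
[113 166 183 231 228 130 118 108 109 133 135 142 115 105 151 234 199 216
 171  59]
[ 63 107 209 213 164 113 147 146 126 150 165 151 140 162 168 144 234 234
 235 104]
[101 196 232 230 130 175 153 250 252 240 245 243 253 246 185 203 212 234
 234 200]
[179 231 232 224 185 210 252 169 158 159 158 157 215 252 252 221 224 233
 234 234]
[179 231 231 223 212 251 238 156 145 138 137 138 145 246 251 252 228 235
 235 235]
[179 225 229 231 244 251 251 145 135 149 159 150 134 196 250 251 247 235
 234 230]
[178 203 230 231 247 251 250 167 223 247 249 247 229 170 249 251 247 217
 223 221]
[180 153 223 217 238 251 250 233 251 251 251 251 251 235 251 251 240 234
 235 236]
[180 175 200 229 231 247 250 243 251 245  73 247 251 244 250 248 233 234
 230 144]
[170 165 203 217 221 230 245 243 250 251 251 251 250 246 245 233 223 191
 180 180]
[179 180 180 181 179 182 209 227 233 244 248 244 234 231 210 185 180 180
 181 180]
[180 180 180 180 181 181 153 179 181 182 185 182 181 180 181 181 181 180
 180 181]
[179 180 151 179 180 180 180 181 181 181 180 182 182 182 181 181 139 180
 180 180]
[179 179 179 179 180 180 180 180 180 180 180 176 151 180 180 180 180 180
 180 180]
[179 180 178 179 178 179 179 175 162 180 180 180 180 179 180 180 178 180
 180 179]
```

The knob mark lies within about 1.5 px (about 1.5 mm) of the neck axis. The bounding boxes before and after the press are unchanged, so it is fully seated, and the arm is clear. Handing in.

```bash
python3 - <<'E'
from h import *
s=read_state();print(s['time'],s['qvel'].round(3) if hasattr(s['qvel'],'round') else s['qvel'],s['ft_force']);print(sign_off())
E
```

```text
36.025 [-0.001  0.011  0.019  0.    -0.001 -0.002] [ 0.14239419 -0.46930653 -0.10961912]
the job is handed in; nothing more can be done
None
```

I lifted the funnel out of the neck and stood it upright in the grey steel beaker. I then set the small stopper in the neck, let it centre itself, and pressed it home with shut fingers. The push held steady at 14.8 N, with about 1 N sideways. I handed the job in at 36 s with the arm clear.

**Last checks:**
- **Funnel:** its top was within about 1 mm of the beaker axis when measured after release. It looked upright and was still in place when I last viewed it, before the press.
- **Stopper:** the knob top measured about 43 mm above the mouth, against 42 mm expected, and within about 1.5 mm of the neck axis. It did not move during the press, so it had already dropped fully in. I did not measure its tilt separately.
- **Stage:** I had no direct reading of the carriages. In the scene view the dewar body was unchanged (0.03 px). In the side view the same comparison gave 0.45 px vertically, which disagrees; I put it down to the crop rather than a shift, but did not resolve it. Early in the press the sideways force briefly reached about 3.4 N along +x. That is at the point where the stage starts to yield, so I relieved it before pushing harder.

**Other disagreements:** camera heights came out 2–5 mm below the stated ones. The shut fingertips sit about 15 mm behind the reported tool point, so contact with the knob came lower than planned.

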